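# Set the dental scaler up again and purge its water line

## Robot

A 6-joint arm with a two-finger parallel gripper is mounted at the origin on the work surface. World frame = base frame: x ahead of the robot, y to its left, z up, the work surface at z = 0. Lengths are in m, angles in rad, forces in N, time in s.
With the tool pointing down it reaches from about 0.15 to 0.775 m from the base axis. Payload 6.1 kg.
Tool frame: the origin (TCP) lies midway between the tips of the shut fingers; the grasp point (between the pads) lies 19 mm behind it; x points along the fingers, z is the direction in which the jaws open and shut, and the axes are right-handed (so a half turn about x gives the same grasp; the last joint's range is limited). The gripper opens to 85 mm and grips with 20 to 120 N. Pads are 22 mm wide; open, the fingers measure 114 mm over their backs; the gripper's body (76 mm by 85 mm) begins 54 mm behind the grasp point. The pads swing forward as they close: fully open they stand 13 mm farther back than shut.
Start: joints at [1.331, 0.126, -0.04, 1.405, 0, 1.571], TCP at [0.125, 0.51, 0.231] pointing down, gripper open.
Joint ranges: [-2.72, 2.72], [-0.95, 1.95], [-1.27, 1.35], [-1.78, 2.02], [-1.46, 1.47], [-3.14, 3.14]. Speed limits (rad/s): [2.39, 2.39, 3.01, 3.14, 3.14, 3.14].

## Interface

Orientations are given as a unit quaternion [x, y, z, w].
In Python, from rig import robot gives the robot as it stands.
- The arm moves only by the shell command python3 -m creep 'ROWS' [FORCE]. ROWS is JSON, a list of rows, each a list of 5 numbers: the finger opening in mm, from 0 to 85.4, then the shift along the tool's x, y, z in mm, then the turn about the tool's x in degrees. In form: [[fingers, x, y, z, turn], ...]. A call has 1 to 8 rows; each row shifts and turns the commanded pose from where the row before left it, along the tool's axes as they then stand; what a row does not reach is not made up. A row lasts 1/8 s, in which the tool goes at most 62.5 mm and 10.7 degrees, less where a joint would pass 70% of its speed; a pose out of reach is approached as far as the arm can. A call is refused whole if a number of a shift passes 62.5 or a number of a turn 10.7, either way. A call with a gripper value outside its range is refused whole. The fingers move at their own pace and stop on an object; FORCE is the grip in N (left out, the last holds). Time passes only in rows, so rows that do not move let the fingers close. It gives the time, the measured TCP pose, the force and the opening at its end, in the units of the state.
- robot.observe(): the state, without advancing time (a new reading comes with each control period).
- robot.capture(name): name is "scene" or "top"; returns the picture (480x640x3 uint8, red, green, blue); there is no depth.
- robot.calibration(name): a dict with "fov_y" (degrees; the focal length in pixels is half the picture's height over the tangent of half this angle, whatever the lens; pixels are square), "cx", "cy" (the principal point, pixels), "rvec" (rotation vector, rad) and "tvec" (3), from world to camera coordinates, as OpenCV has them. Camera axes: x right, y down, z forward; pixel columns grow to the right and rows downward; lengths in m; the calibration is good to about 2 mm. A picture is of the moment at which its call begins. calibration takes no time and is no camera call.
- robot.finish_job(): hands the job in, once; it reports no verdict.
The state is a dict: "clock": time; "q": joint angles; "joint_vel": joint speeds; "effort": joint torques, N m; "position": TCP position; "tcp_rot": TCP orientation; "ft_force": force on the tool from outside, world axes, zero at the start; "wrist_torque": the same for the moment, N m; "gripper_width": finger opening in m.
Only numpy, scipy, OpenCV 4.12 (cv2) and the standard library are available. Lean on these libraries where they do the work, as an engineer would, in place of code of your own. Each camera call takes 0.05 s, during which the arm holds its last target. There are 200 camera calls.

## Task

The dental scaler has been wiped down and needs its loose parts back. First pick up the water bottle, set it upright in the round collar on top of the scaler and, still holding it, press it down until the sprung valve plate under it is fully depressed, then let go of it; next take the black control knob, turn it so that the flat in its bore matches the flat of the brass spindle, push it fully home and press knob and spindle all the way in to purge the water line. Finish while still holding the knob pressed in (do not let go), with the bottle still seated; do not knock the bottle over or disturb the jar, the dish and the vial.

Things in the scene. Friction and masses are not known exactly. Their poses are not given: they have to be found in the camera images.
- console: The dental scaler: white box with a teal foot, 250 mm deep (its x), 220 mm wide (its y) and 75 mm tall, fixed to the table. Origin at the centre of its underside; x points from its front edge to its rear, y to its left. On its deck stand the brass spindle (front left) and the docking collar (rear right).
- dock (a point): Centre of the docking collar, at deck level (75 mm above the table). The grey collar stands 28 mm above the deck and has a 65 mm bore. The blue valve plate in it starts with its top 10 mm above the deck, and 2 mm above it when fully depressed: a seated bottle's underside is then 2 mm above the deck.
- dock_valve (a joint): Travel of the valve plate in the collar, 0 up to 0.008 m fully depressed. It slides straight down, moves under a push of about 9 to 13 N (the bottle's own weight is not enough), and stays where it is left.
- bottle_mid (a point): Water bottle, light blue, closed, about 0.34 kg, upright on the pale blue pad (2 mm thick). 60 mm across, 150 mm tall; tapers from 92 mm up to a 30 mm wide neck at 114 mm. The dark blue straight-sided cap, 38 mm across, is the topmost 26 mm: grip it from above. This point is on the axis half-way up, 75 mm above its underside; z is up.
- knob_mid (a point): Loose black ribbed knob, 36 mm across, 30 mm tall, 80 g, standing on the pad, bore down. This point is on its axis half-way up (15 mm above its underside); z is up, x points along the white pointer line on its top. The D-bore in its underside is on the axis, 12.6 mm in diameter, 18 mm deep, its flat 2.3 mm from the axis on the pointer's side (+x).
- spindle_top (a point): Centre of the brass D-spindle's top end, 26 mm above the deck. 11 mm in diameter, chamfered tip, flat 1.6 mm from the axis; z is up, x points out of the flat, as does the white index line on the black disc (33 mm wide, 2 mm thick) at its foot. Fully home, the knob's bore ends on this point: its half-way point is 3 mm below it, its underside 8 mm above the deck (4 mm when pressed in).
- spindle (a joint): Turn of the spindle and its disc about the vertical, rad, counter-clockwise from above. It turns with light friction (0.03 N m) and has no stops in the range used; it may be left at any angle.
- spindle_push (a joint): How far the spindle is pushed in, 0 up to 0.004 m fully in. A spring pushes it back out: 5 N at the start of the travel, 9 N fully in.
- paste_jar: Bystander: small white jar of polishing paste with a green cap, 52 mm across and 48 mm tall, standing on the pad. Origin at the centre of its underside.
- dish: Bystander: steel dish, 110 mm across and 35 mm tall, on the table to the right of the scaler. Origin at the centre of its underside.
- vial: Bystander: amber glass vial with a metal cap, 32 mm across and 58 mm tall, on the table beyond the pad. Origin at the centre of its underside.

How it is judged:
On the way, in this order (a step that is already met when the one before it is completed fails the run):
1. the bottle, held by the gripper, stands in the collar and the valve plate is fully depressed (value of joint dock_valve above 0.0068 m and horizontal distance between bottle_mid and dock below 0.008 m and contact force between the fingers and bottle above 1 N and z of bottle_mid in the frame of dock below 0.081 m), for 0.3 s.
2. the knob is on the spindle, flat to flat (z of knob_mid in the frame of spindle_top below 0.005 m and horizontal distance between knob_mid and spindle_top below 0.004 m), for 0.1 s.
At the end, for the whole second after the job is handed in: Knob held by the fingers, flat to the spindle's flat (axes within 0.45 rad), bore end within 2 mm of its top, axes within 3 mm, spindle kept pushed in at least 3 of 4 mm; the bottle, let go, stands in the collar within 8 mm of its centre with the valve plate at least 6 of 8 mm down (z of knob_mid in the frame of spindle_top below -0.001 m and horizontal distance between knob_mid and spindle_top below 0.003 m and angle between the x axis of knob_mid and the x axis of spindle_top, either way round below 0.45 rad and angle between each of knob_mid, bottle_mid's own z axis and vertical below 0.15 rad and value of joint spindle_push above 0.003 m and contact force between the fingers and knob above 1 N and value of joint dock_valve above 0.006 m and horizontal distance between bottle_mid and dock below 0.008 m and z of bottle_mid in the frame of dock below 0.082 m and contact force between the fingers and bottle below 0.1 N); the arm keeps its last pose, push and grip.
It fails at once if the bottle is knocked over (angle between bottle_mid's own z axis and vertical above 0.8 rad).
It fails at once if a bystander (jar, dish or vial) is pushed more than 30 mm or tipped over (distance of any of paste_jar, dish, vial from where it was at the start of the episode above 0.03 m or angle between any of paste_jar, dish, vial's own z axis and vertical above 0.5 rad).
It also fails if it takes over 58 s, if anything falls off the work surface, if the arm or the gripper's body presses on something with over 40 N, if the wrist force passes 120 N, or if a joint passes its speed limit or range.

## Working session

There is one attempt and no reset: what is moved stays moved. The work goes in short steps, Python scripts to look and compute and a shell command to move; the robot and the scene stay as the last step left them, time stands still between calls to the robot, and variables do not carry over. Pictures are saved under pics/ and viewed, about 8 in all and at most 12, crops included, and the job is handed in when it is done.

```bash
mkdir -p pics; ls; python3 - <<'E'
from rig import robot
import cv2
for n in("scene","top"):
    cv2.imwrite(f"pics/{n}0.png",robot.capture(n)[:,:,::-1]); print(n,robot.calibration(n))
o=robot.observe();print(o)
E
```

```text
pics
scene {'fov_y': 51.73046372337426, 'cx': 321.6409050503101, 'cy': 237.17496087645137, 'rvec': array([ 0.71327271,  2.77539301, -0.83083368]), 'tvec': array([ 0.55684048, -0.13706772,  1.42215609])}
top {'fov_y': 57.94432208735208, 'cx': 319.55721782845035, 'cy': 240.34680453482892, 'rvec': array([ 2.14758583, -2.14196477,  0.16783307]), 'tvec': array([-0.05720361,  0.61611986,  1.06687687])}
{'clock': 0.1, 'q': array([ 1.33099014e+00,  1.26330669e-01, -4.05019406e-02,  1.40540888e+00,
        3.80844697e-06,  1.57080115e+00]), 'joint_vel': array([-0.00078154,  0.0006808 ,  0.00244795,  0.00143851, -0.00079351,
       -0.00142724]), 'effort': array([-9.76438514e-05, -4.36908817e+01,  3.53605056e+01,  1.37939933e-02,
       -4.78817208e-05, -3.75560319e-06]), 'position': array([0.12460612, 0.50961771, 0.2306029 ]), 'tcp_rot': array([-0.43691508,  0.55662177,  0.43628624,  0.55581628]), 'ft_force': array([ 0.55012124,  0.4506878 , -1.00372407]), 'wrist_torque': array([-0.02680979,  0.00112506, -0.04151844]), 'gripper_width': 0.08549647710457914}
```

View pics/top0.png

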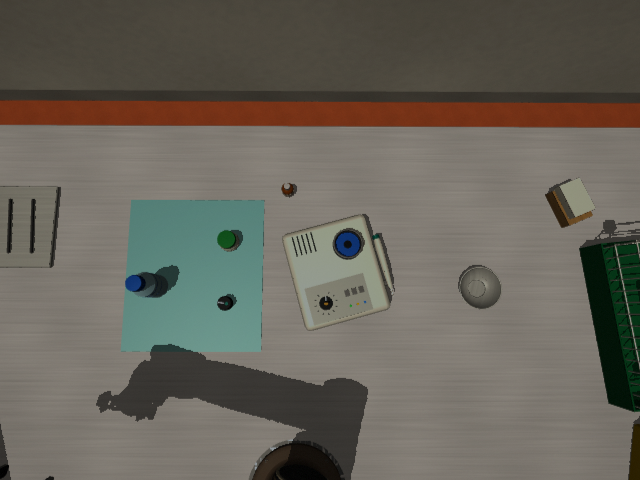

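View pics/scene0.png

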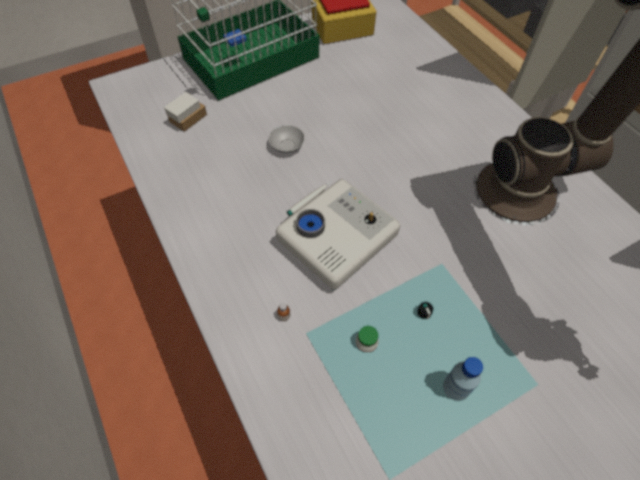

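```bash
cat > h.py <<'E'
import numpy as np, cv2
from rig import robot
def cam(n):
    c=robot.calibration(n); f=240/np.tan(np.radians(c["fov_y"]/2))
    return np.array([[f,0,c["cx"]],[0,f,c["cy"]],[0,0,1]]),np.array(c["rvec"],float),np.array(c["tvec"],float)
def proj(n,P):
    K,r,t=cam(n); return cv2.projectPoints(np.array(P,float).reshape(-1,3),r,t,K,None)[0][:,0]
def back(n,uv,z):
    K,r,t=cam(n);R=cv2.Rodrigues(r)[0]; d=R.T@np.linalg.inv(K)@np.array([uv[0],uv[1],1.]); o=-R.T@t
    return o+d*(z-o[2])/d[2]
def crop(img,u0,v0,w,h,s,name):
    c=cv2.resize(img[v0:v0+h,u0:u0+w],None,fx=s,fy=s,interpolation=cv2.INTER_CUBIC)
    for k in range((-u0)%10,w,10): cv2.line(c,(k*s,0),(k*s,6 if (u0+k)%50 else 16),(255,0,0),1)
    for k in range((-v0)%10,h,10): cv2.line(c,(0,k*s),(6 if (v0+k)%50 else 16,k*s),(255,0,0),1)
    cv2.imwrite(name,c[:,:,::-1])
E
python3 - <<'E'
from h import *
for n in("scene","top"):
    print(n,proj(n,[[0,0,0],[.125,.51,.231]]).round(1)); K,r,t=cam(n); print(-cv2.Rodrigues(r)[0].T@t)
t=cv2.imread("pics/top0.png")[:,:,::-1]; s=cv2.imread("pics/scene0.png")[:,:,::-1]
crop(t,210,205,190,140,4,"pics/ct.png"); 
# rough pos
for nm,uvt,uvs,z in[("bottlecap",(134,284),(473,364),.152),("jar",(227,239),(368,334),.05),("knob",(226,302),(426,308),.032),("dock",(348,244),(310,222),.085),("spin",(326,302),(370,218),.1),("vial",(288,188),(283,309),.058),("dish",(480,287),(286,140),.03)]:
    print(nm,back("top",uvt,z).round(4),back("scene",uvs,z).round(4))
E
```

```text
scene [[515.5 189.5]
 [685.1 319.7]]
[0.93754788 0.50854944 1.10171151]
top [[296.3 490.7]
 [ 32.8 471.6]]
[ 0.44814306 -0.0506151   1.14791468]
bottlecap [0.4981 0.3685 0.152 ] [0.5033 0.3705 0.152 ]
jar [0.6186 0.1815 0.05  ] [0.6214 0.1858 0.05  ]
knob [0.459  0.1822 0.032 ] [0.4601 0.1909 0.032 ]
dock [ 0.6015 -0.1259  0.085 ] [ 0.6011 -0.1276  0.085 ]
spin [ 0.4589 -0.0711  0.1   ] [ 0.4686 -0.0576  0.1   ]
vial [0.7515 0.0265 0.058 ] [0.7633 0.042  0.058 ]
dish [ 0.4987 -0.4685  0.03  ] [ 0.5037 -0.4598  0.03  ]
```

View pics/ct.png

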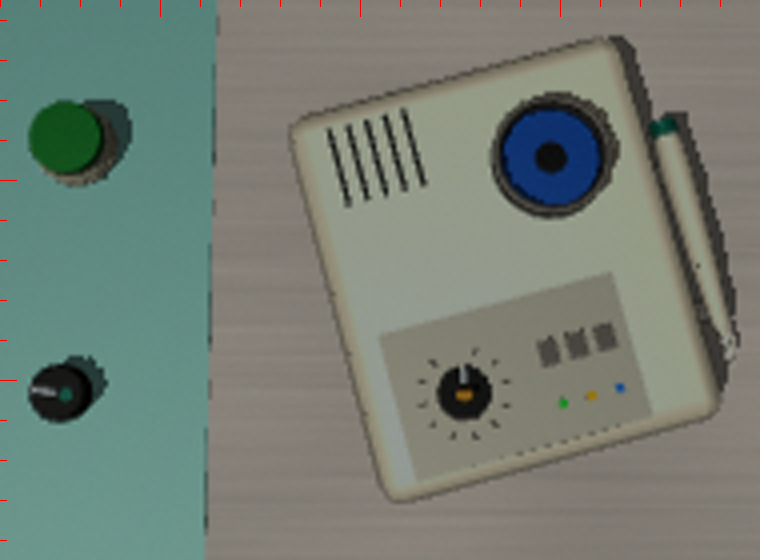

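```bash
cat >> h.py <<'E'
def blob(img,box,test):
    u0,v0,u1,v1=box; c=img[v0:v1,u0:u1].astype(int); m=test(c[...,0],c[...,1],c[...,2]).astype(np.uint8)
    n,l,st,ce=cv2.connectedComponentsWithStats(m); k=1+np.argmax(st[1:,4]); 
    cn=cv2.findContours((l==k).astype(np.uint8),0,1)[0][0]; cn=cv2.convexHull(cn)
    M=np.zeros(m.shape,np.uint8); cv2.fillPoly(M,[cn],1); ys,xs=np.nonzero(M)
    return np.array([xs.mean()+u0,ys.mean()+v0]),int(st[k,4]),len(xs)
def tri(a,b):
    Ps=[]
    for n in("top","scene"):
        K,r,t=cam(n);Ps.append(K@np.c_[cv2.Rodrigues(r)[0],t])
    X=cv2.triangulatePoints(Ps[0],Ps[1],np.array(a,float).reshape(2,1),np.array(b,float).reshape(2,1))[:,0];X=X[:3]/X[3]
    return X,np.linalg.norm(proj("top",X)[0]-a),np.linalg.norm(proj("scene",X)[0]-b)
E
cat > m.py <<'E'
from h import *
t=cv2.imread("pics/top0.png")[:,:,::-1]; s=cv2.imread("pics/scene0.png")[:,:,::-1]
blue=lambda r,g,b:(b>90)&(b>1.8*r)&(b>g*1.5); green=lambda r,g,b:(g>1.6*r)&(g>1.6*b)&(g>50); dark=lambda r,g,b:(r<60)&(g<60)&(b<60)
for nm,bt,bs,f,z in[("cap",(115,265,160,300),(455,345,500,390),blue,.152),("jar",(210,225,245,255),(350,318,390,355),green,.05),
  ("plate",(325,225,370,265),(285,200,335,240),blue,.085),("hub",(341,237,355,251),(304,217,317,230),dark,.085),("disc",(314,290,338,315),(357,208,380,228),dark,.077)]:
    a=blob(t,bt,f);b=blob(s,bs,f); print(nm,a,b,back("top",a[0],z).round(4),back("scene",b[0],z).round(4),tri(a[0],b[0]))
E
python3 m.py; python3 - <<'E'
from h import *
s=cv2.imread("pics/scene0.png")[:,:,::-1]
a=np.zeros((560,800,3),np.uint8)
crop(s,270,190,120,70,5,"pics/a.png");crop(s,400,290,50,56,5,"pics/b.png");t=cv2.imread("pics/top0.png")[:,:,::-1];crop(t,205,285,40,35,10,"pics/c.png")
A,B,C=[cv2.imread(f"pics/{k}.png") for k in"abc"]
o=np.zeros((600,800,3),np.uint8);o[:350,:600]=A;o[350-30:600,550:800]=B[:280];o[250+0:600,0:400]=C;cv2.imwrite("pics/cs.png",o)
E
```

```text
cap (array([132.53768844, 282.69346734]), 191, 199) (array([472.91935484, 366.19758065]), 241, 248) [0.501  0.3721 0.152 ] [0.5062 0.374  0.152 ] (array([0.50244776, 0.37370771, 0.14586382]), np.float64(0.6481431696069255), np.float64(0.5845393595113899))
jar (array([225.66122449, 238.88163265]), 240, 245) (array([367.58671587, 335.56088561]), 263, 271) [0.6189 0.1849 0.05  ] [0.6242 0.1885 0.05  ] (array([0.62096015, 0.18624147, 0.04098702]), np.float64(0.351831302052174), np.float64(0.30675847127058775))
plate (array([347.32075472, 243.77358491]), 353, 424) (array([309.9704918 , 222.26557377]), 265, 305) [ 0.6021 -0.1242  0.085 ] [ 0.6015 -0.1269  0.085 ] (array([ 0.60217907, -0.12450897,  0.08822215]), np.float64(0.3033094585224561), np.float64(0.22929332716580833))
hub (array([347.26, 243.84]), 49, 50) (array([310.1875, 223.6875]), 16, 16) [ 0.6019 -0.1241  0.085 ] [ 0.6031 -0.1228  0.085 ] (array([ 0.60229066, -0.1242965 ,  0.08260533]), np.float64(0.023722280054263894), np.float64(0.017969895743553586))
disc (array([325.60264901, 302.70198675]), 128, 151) (array([370.125     , 218.94642857]), 40, 56) [ 0.4574 -0.0706  0.077 ] [ 0.4592 -0.0679  0.077 ] (array([ 0.45728547, -0.07048765,  0.0726272 ]), np.float64(0.11014882705242615), np.float64(0.08106075396861229))
```

View pics/cs.png

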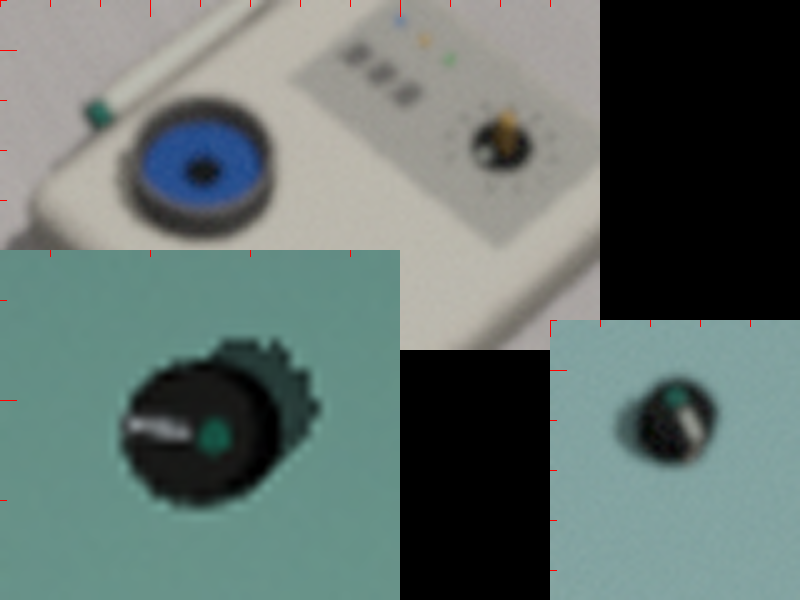

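```bash
cat >> h.py <<'E'
from scipy.optimize import least_squares
def sil(n,x,y,r,z0,z1):
    a=np.linspace(0,2*np.pi,73)[:-1]; P=[[x+r*np.cos(k),y+r*np.sin(k),z] for z in(z0,z1) for k in a]
    h=cv2.convexHull(proj(n,P).astype(np.float32)); m=cv2.moments(h); return np.array([m["m10"],m["m01"]])/m["m00"],m["m00"]
def fitcyl(n,uv,r,z0,z1):
    g=back(n,uv,(z0+z1)/2)[:2]
    return least_squares(lambda p:sil(n,*p,r,z0,z1)[0]-uv,g,diff_step=1e-3).x.round(4), round(sil(n,*g,r,z0,z1)[1])
E
python3 - <<'E'
from h import *
from m import t,s,blue,dark
kd=lambda r,g,b:(g<48)
T=blob(t,(115,265,160,300),lambda r,g,b:(b>60)&(b>1.8*r)&(b>g*1.5));S=blob(s,(455,345,500,390),blue)
for n,b in(("top",T),("scene",S)): print("cap",n,b[1:],fitcyl(n,b[0],.019,.126,.152))
T=blob(t,(212,290,240,315),kd);S=blob(s,(412,295,438,322),kd)
for n,b in(("top",T),("scene",S)): print("knob",n,b,fitcyl(n,b[0],.018,.002,.032))
T=blob(t,(314,290,338,315),lambda r,g,b:(g<75))
print("disc",T,fitcyl("top",T[0],.0165,.077,.0771))
# directions
a=back("top",(205+215/10-.45,285+(436-250)/10-.45),.032);b=back("top",(205+125/10-.45,285+(424-250)/10-.45),.032);d=b-a
print("knob ang",np.degrees(np.arctan2(d[1],d[0])),a,b)
c=t[290:312,316:336].min(2); ys,xs=np.nonzero((c>110)); print(c)
o=robot.observe();print(o["clock"])
from scipy.spatial.transform import Rotation as R
print(R.from_quat(o["tcp_rot"]).as_matrix().round(3))
E
```

```text
cap (array([132.53768844, 282.69346734]), 191, 199) (array([472.91935484, 366.19758065]), 241, 248) [0.501  0.3721 0.152 ] [0.5062 0.374  0.152 ] (array([0.50244776, 0.37370771, 0.14586382]), np.float64(0.6481431696069255), np.float64(0.5845393595113899))
jar (array([225.66122449, 238.88163265]), 240, 245) (array([367.58671587, 335.56088561]), 263, 271) [0.6189 0.1849 0.05  ] [0.6242 0.1885 0.05  ] (array([0.62096015, 0.18624147, 0.04098702]), np.float64(0.351831302052174), np.float64(0.30675847127058775))
plate (array([347.32075472, 243.77358491]), 353, 424) (array([309.9704918 , 222.26557377]), 265, 305) [ 0.6021 -0.1242  0.085 ] [ 0.6015 -0.1269  0.085 ] (array([ 0.60217907, -0.12450897,  0.08822215]), np.float64(0.3033094585224561), np.float64(0.22929332716580833))
hub (array([347.26, 243.84]), 49, 50) (array([310.1875, 223.6875]), 16, 16) [ 0.6019 -0.1241  0.085 ] [ 0.6031 -0.1228  0.085 ] (array([ 0.60229066, -0.1242965 ,  0.08260533]), np.float64(0.023722280054263894), np.float64(0.017969895743553586))
disc (array([325.60264901, 302.70198675]), 128, 151) (array([370.125     , 
[... 1899 characters left out ...]
  18  17  27 111
  114 113]
 [ 91 115 115  76  25  17  17  18  17  13  19  13  18  18  17  17  55 112
  115 110]
 [ 92 114 115 116  38  20  19  18  19  21  18  18  18  18  18  28 111 114
  115  94]
 [116 116 114 115  77  34  19  19  20  18  20  18  18  18  29  70 112 113
  115 115]
 [116 116 115 115 115  78  39  21  18  19  18  18  20  20  70 113 115 114
  114 114]
 [116 117 113 115 116 116  95  52  36  36  36  44  47  52 112 115 111 109
  114 114]
 [118 113  88 114 115 115 116 116  95  94  94 114 115 115 115 115  94  64
  106 114]
 [117  97  76 115 117 116 117 117 117 116 116 117 115 114 114 115 115  76
   73 112]]
0.1
[[-0.    -0.971  0.238]
 [-0.001  0.238  0.971]
 [-1.     0.    -0.001]]
```

```bash
cat > go.py <<'E'
import sys,numpy as np
from rig import robot
from scipy.spatial.transform import Rotation as R
o=robot.observe();M=R.from_quat(o["tcp_rot"]).as_matrix();p=np.array(o["position"])
print("t",o["clock"],"p",p.round(4),"yaw",np.degrees(np.arctan2(M[1,2],M[0,2])).round(1),"q",np.round(o["q"],2),"ft",np.round(o["ft_force"],1),"w",round(o["gripper_width"],4),"down",M[:,0].round(3))
if len(sys.argv)>1: print("shift mm",(1000*M.T@(np.array(sys.argv[1:4],float)-p)).round(1))
E
python3 -m creep '[[85,0,-50,-5.4,0],[85,0,-50,-5.4,0],[85,0,-50,-5.4,0],[85,0,-50,-5.4,0],[85,0,-50,-5.4,0],[85,0,-50,-5.4,0],[85,0,-50,-5.4,0],[85,0,-50,-5.4,0]]' 80; python3 -m creep '[[85,0,0,0,0],[85,0,0,0,0]]'; python3 go.py 0.502 0.3725 0.122
python3 - <<'E'
from h import *
t=robot.capture("top");s=robot.capture("scene")
crop(t,90,240,100,90,4,"pics/a.png");crop(s,420,310,100,110,4,"pics/b.png")
A,B=[cv2.imread(f"pics/{k}.png") for k in"ab"];o=np.zeros((440,800,3),np.uint8);o[:360,:400]=A;o[:,400:]=B;cv2.imwrite("pics/n1.png",o)
E
```

```text
clock: 1.1
position: [0.5043, 0.3721, 0.2308]
tcp_rot: [-0.437, 0.557, 0.437, 0.556]
ft_force: [0.5, -0.1, -0.1]
gripper_width: 0.0852
clock: 1.35
position: [0.5027, 0.3728, 0.2307]
tcp_rot: [-0.436, 0.557, 0.437, 0.556]
ft_force: [-0.1, 0.8, 0.1]
gripper_width: 0.0848
t 1.35 p [0.5027 0.3728 0.2307] yaw 76.2 q [0.64 0.32 0.21 1.46 0.   0.88] ft [-0.1  0.8  0.1] w 0.0848 down [-0.001 -0.001 -1.   ]
shift mm [108.7   0.4  -0.4]
```

View pics/n1.png

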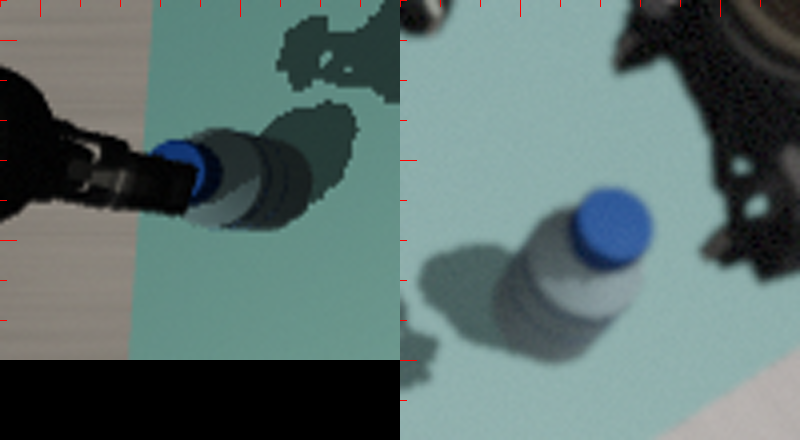

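```bash
python3 -m creep '[[85,20,0,-0.4,0],[85,30,0,0,0],[85,30,0,0,0],[85,20,0,0,0],[85,8,0,0,0],[85,0,0,0,0]]' 80; python3 go.py; python3 -m creep '[[30,0,0,0,0],[30,0,0,0,0],[30,0,0,0,0],[30,0,0,0,0],[30,0,0,0,0],[30,0,0,0,0],[30,0,0,0,0],[30,0,0,0,0]]' 80;python3 go.py
```

```text
clock: 2.2
position: [0.5021, 0.373, 0.1235]
tcp_rot: [-0.437, 0.556, 0.437, 0.556]
ft_force: [-0.6, 0.3, 0.9]
gripper_width: 0.0847
t 2.2 p [0.5021 0.373  0.1235] yaw 76.3 q [ 0.64  0.33 -0.01  1.22  0.    0.88] ft [-0.6  0.3  0.9] w 0.0847 down [-0. -0. -1.]
clock: 3.2
position: [0.5033, 0.3727, 0.1244]
tcp_rot: [-0.437, 0.556, 0.436, 0.557]
ft_force: [-0.3, -1.1, 5.9]
gripper_width: 0.0362
t 3.2 p [0.5033 0.3727 0.1244] yaw 76.2 q [ 0.64  0.33 -0.01  1.22 -0.    0.88] ft [-0.3 -1.1  5.9] w 0.0362 down [ 0.001  0.001 -1.   ]
```

```bash
python3 -m creep '[[30,-10,0,0,0],[30,-20,0,0,0],[30,-25,0,0,0],[30,-25,0,0,0],[30,-25,0,0,0],[30,-25,0,0,0],[30,-10,0,0,0],[30,0,0,0,0]]';python3 go.py 0.602 -0.124 0.265
```

```text
clock: 4.2
position: [0.5031, 0.3727, 0.2634]
tcp_rot: [-0.437, 0.556, 0.437, 0.556]
ft_force: [-0.8, -0.1, -3.3]
gripper_width: 0.036
t 4.2 p [0.5031 0.3727 0.2634] yaw 76.3 q [0.64 0.33 0.29 1.53 0.   0.88] ft [-0.8 -0.1 -3.3] w 0.036 down [ 0.  0. -1.]
shift mm [  -1.7 -214.1 -459. ]
```

```bash
python3 -m creep '[[30,0,-9,-20,0],[30,0,-17,-36,0],[30,0,-21,-45,0],[30,0,-23,-50,0],[30,0,-23,-50,0],[30,0,-23,-50,0],[30,0,-23,-50,0],[30,0,-23,-50,0]]';python3 -m creep '[[30,0,-23,-48,0],[30,0,-17,-36,0],[30,0,-9,-18,0],[30,0,-3,-6,0],[30,0,0,0,0],[30,0,0,0,0]]';python3 go.py 0.602 -0.124 0.265
cat > cap.py <<'E'
import sys
from h import *
# usage: name u0 v0 w h (top) u0 v0 w h (scene) scale
n=sys.argv[1];a=list(map(int,sys.argv[2:11]));s=a[8]
t=robot.capture("top");S=robot.capture("scene");cv2.imwrite(f"pics/{n}_t.png",t[:,:,::-1]);cv2.imwrite(f"pics/{n}_s.png",S[:,:,::-1])
crop(t,*a[:4],s,"pics/a.png");crop(S,*a[4:8],s,"pics/b.png")
A,B=[cv2.imread(f"pics/{k}.png") for k in"ab"];o=np.zeros((max(len(A),len(B)),A.shape[1]+B.shape[1],3),np.uint8);o[:len(A),:A.shape[1]]=A;o[:len(B),A.shape[1]:]=B;cv2.imwrite(f"pics/{n}.png",o)
E
python3 cap.py n2 310 200 80 110 260 130 120 110 4
```

```text
clock: 5.2
position: [0.5761, -0.0095, 0.2622]
tcp_rot: [-0.436, 0.557, 0.437, 0.556]
ft_force: [1.8, 1.7, -3.5]
gripper_width: 0.0362
clock: 5.95
position: [0.6016, -0.1229, 0.2634]
tcp_rot: [-0.437, 0.556, 0.437, 0.556]
ft_force: [0.1, -0.5, -3.4]
gripper_width: 0.0365
t 5.95 p [ 0.6016 -0.1229  0.2634] yaw 76.3 q [-0.2   0.3   0.25  1.52  0.    0.04] ft [ 0.1 -0.5 -3.4] w 0.0365 down [-0.  0. -1.]
shift mm [-1.6 -0.6 -1. ]
```

View pics/n2.png

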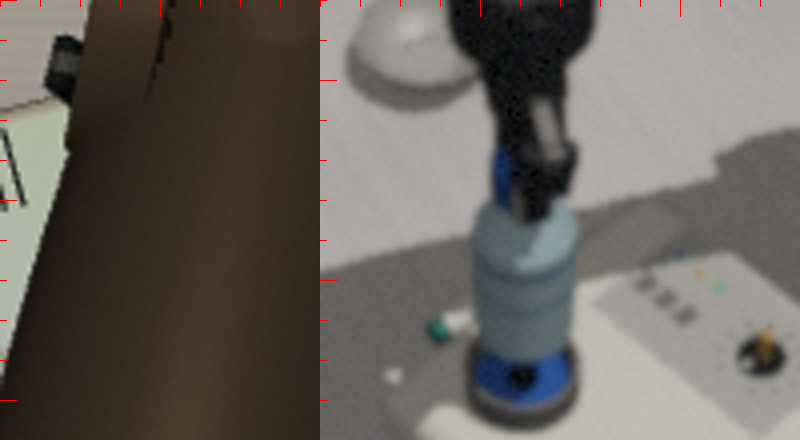

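```bash
python3 - <<'E'
from h import *
s=cv2.imread("pics/n2_s.png")[:,:,::-1].astype(int)
for v in (200,205,210): print(v,[(u,*s[v,u]) for u in list(range(295,301))+list(range(320,327))])
print([(v,*s[v,306]) for v in range(212,224)])
def outline(x,y,r,z0,z1):
    a=np.linspace(0,2*np.pi,181);P=[[x+r*np.cos(k),y+r*np.sin(k),z] for z in(z0,z1) for k in a];return cv2.convexHull(proj("scene",P).astype(np.float32))[:,0]
for x,y in((.6016,-.1229),(.6036,-.1229),(.6016,-.1209)):
    h=outline(x,y,.03,.141,.2); 
    def edges(v):
        r=[]
        for p,q in zip(h,np.roll(h,-1,0)):
            if (p[1]-v)*(q[1]-v)<0: r.append(p[0]+(q[0]-p[0])*(v-p[1])/(q[1]-p[1]))
        return np.sort(r).round(2)
    print(x,y,edges(200),edges(205),edges(210),"low",h[:,1].max())
print(proj("scene",[[.602,-.124,.085],[.604,-.124,.085],[.602,-.122,.085]]))
E
```

```text
200 [(295, np.int64(98), np.int64(95), np.int64(92)), (296, np.int64(100), np.int64(97), np.int64(97)), (297, np.int64(91), np.int64(91), np.int64(89)), (298, np.int64(77), np.int64(80), np.int64(84)), (299, np.int64(65), np.int64(74), np.int64(78)), (300, np.int64(66), np.int64(78), np.int64(82)), (320, np.int64(91), np.int64(104), np.int64(109)), (321, np.int64(90), np.int64(104), np.int64(107)), (322, np.int64(92), np.int64(106), np.int64(110)), (323, np.int64(107), np.int64(112), np.int64(113)), (324, np.int64(129), np.int64(129), np.int64(122)), (325, np.int64(147), np.int64(144), np.int64(136)), (326, np.int64(157), np.int64(152), np.int64(142))]
205 [(295, np.int64(108), np.int64(106), np.int64(100)), (296, np.int64(113), np.int64(108), np.int64(103)), (297, np.int64(106), np.int64(105), np.int64(97)), (298, np.int64(95), np.int64(94), np.int64(91)), (299, np.int64(72), np.int64(77), np.int64(79)), (300, np.int64(69), np.int64(81), np.int64(83)), (320, np.int64(83), np.int64(97), np.int64(104)), (321, np.int64(89), np.int64(104), np.int64(107)), (322, np.int64(104), np.int64(1
[... 1110 characters left out ...]
int64(77), np.int64(89), np.int64(89)), (217, np.int64(72), np.int64(84), np.int64(89)), (218, np.int64(71), np.int64(83), np.int64(91)), (219, np.int64(56), np.int64(72), np.int64(86)), (220, np.int64(42), np.int64(59), np.int64(84)), (221, np.int64(29), np.int64(45), np.int64(80)), (222, np.int64(6), np.int64(33), np.int64(70)), (223, np.int64(21), np.int64(40), np.int64(69))]
0.6016 -0.1229 [297.73 323.31] [297.94 323.17] [298.16 323.03] low 220.20851
0.6036 -0.1229 [296.96 322.57] [297.18 322.44] [297.41 322.32] low 220.53499
0.6016 -0.1209 [298.1  323.74] [298.31 323.6 ] [298.52 323.45] low 220.81015
[[310.35790513 223.18321993]
 [309.65627563 223.49430407]
 [310.73656065 223.75630649]]
```

```bash
python3 -m creep '[[30,8,-0.9,-0.6,0],[30,15,0,0,0],[30,8,0,0,0],[30,5,0,0,0],[30,5,0,0,0],[30,5,0,0,0],[30,4,0,0,0],[30,0,0,0,0]]' 100;python3 go.py; python3 -m creep '[[30,3,0,0,0],[30,3,0,0,0],[30,0,0,0,0]]';python3 go.py
```

```text
clock: 7.05
position: [0.6023, -0.1249, 0.213]
tcp_rot: [-0.436, 0.556, 0.437, 0.556]
ft_force: [-0.0, 0.6, -3.5]
gripper_width: 0.0354
t 7.05 p [ 0.6023 -0.1249  0.213 ] yaw 76.3 q [-0.2   0.3   0.14  1.41  0.    0.04] ft [-0.   0.6 -3.5] w 0.0354 down [-0.  0. -1.]
clock: 7.42
position: [0.6025, -0.1249, 0.2073]
tcp_rot: [-0.437, 0.556, 0.437, 0.556]
ft_force: [0.3, -1.1, -3.3]
gripper_width: 0.0358
t 7.425 p [ 0.6025 -0.1249  0.2073] yaw 76.3 q [-0.2   0.3   0.12  1.4   0.    0.04] ft [ 0.3 -1.1 -3.3] w 0.0358 down [ 0. -0. -1.]
```

```bash
for i in 1 ; do python3 -m creep '[[30,2,0,0,0],[30,2,0,0,0],[30,0,0,0,0]]';  python3 -m creep '[[30,2,0,0,0],[30,2,0,0,0],[30,0,0,0,0]]'; python3 -m creep '[[30,1,0,0,0],[30,1,0,0,0],[30,0,0,0,0]]'; done | grep -v tcp_rot
```

```text
clock: 7.8
position: [0.6028, -0.125, 0.2047]
ft_force: [-0.7, -0.2, 5.7]
gripper_width: 0.0356
clock: 8.18
position: [0.6029, -0.125, 0.2009]
ft_force: [-1.5, -0.5, 6.9]
gripper_width: 0.0355
clock: 8.55
position: [0.603, -0.125, 0.1993]
ft_force: [-1.4, -0.9, 7.7]
gripper_width: 0.0358
```

```bash
for i in 1 ; do python3 -m creep '[[30,1.5,0,0,0],[30,0,0,0,0]]';  python3 -m creep '[[30,1.5,0,0,0],[30,0,0,0,0]]'; done | grep -v tcp_rot
```

```text
clock: 8.8
position: [0.6033, -0.1251, 0.1993]
ft_force: [-3.5, -0.5, 14.0]
gripper_width: 0.0354
clock: 9.05
position: [0.6036, -0.1252, 0.1992]
ft_force: [-3.9, 1.3, 19.9]
gripper_width: 0.0357
```

```bash
python3 -m creep '[[30,0.5,0,0,0],[30,0,0,0,0],[30,0,0,0,0],[30,0,0,0,0]]'; python3 -m creep '[[30,-2,0,0,0],[30,0,0,0,0],[60,0,0,0,0],[85,0,0,0,0],[85,0,0,0,0],[85,0,0,0,0],[85,0,0,0,0],[85,0,0,0,0]]'; python3 go.py;  python3 -m creep '[[85,-10,0,0,0],[85,-20,0,0,0],[85,-20,0,0,0],[85,-20,0,0,0],[85,-10,0,0,0],[85,0,0,0,0]]';python3 go.py 0.4573 0.1875 0.1
```

```text
clock: 9.55
position: [0.6037, -0.1253, 0.1992]
tcp_rot: [-0.439, 0.554, 0.434, 0.558]
ft_force: [-3.6, 0.1, 22.5]
gripper_width: 0.0353
clock: 10.55
position: [0.6025, -0.1249, 0.1957]
tcp_rot: [-0.437, 0.556, 0.437, 0.556]
ft_force: [0.1, -0.3, 0.9]
gripper_width: 0.0851
t 10.55 p [ 0.6025 -0.1249  0.1957] yaw 76.3 q [-0.2   0.3   0.1   1.37 -0.    0.04] ft [ 0.1 -0.3  0.9] w 0.0851 down [-0.  0. -1.]
clock: 11.3
position: [0.6029, -0.125, 0.2767]
tcp_rot: [-0.437, 0.556, 0.436, 0.557]
ft_force: [0.4, 0.4, 0.1]
gripper_width: 0.085
t 11.3 p [ 0.6029 -0.125   0.2767] yaw 76.3 q [-0.2   0.31  0.29  1.55  0.    0.04] ft [0.4 0.4 0.1] w 0.085 down [ 0.002 -0.    -1.   ]
shift mm [176.3 215.9 268.9]
```

```bash
python3 -m creep '[[85,0,12,15,0],[85,0,25,31,0],[85,0,35,43.5,0],[85,5,35,43.5,0],[85,35,35,43.5,0],[85,40,35,43.5,0],[85,40,25,31,0],[85,30,11,14,0]]' 60; python3 -m creep '[[85,6,2.9,3.9,0],[85,0,0,0,0]]'; python3 go.py 0.4573 0.1875 0.005; python3 cap.py n3 200 270 60 60 390 270 80 80 5
```

```text
clock: 12.3
position: [0.4587, 0.1777, 0.1289]
tcp_rot: [-0.437, 0.556, 0.438, 0.555]
ft_force: [-0.1, 0.7, 0.1]
gripper_width: 0.0849
clock: 12.55
position: [0.4595, 0.1805, 0.1254]
tcp_rot: [-0.437, 0.556, 0.437, 0.556]
ft_force: [0.3, 0.7, -0.1]
gripper_width: 0.0848
t 12.55 p [0.4595 0.1805 0.1254] yaw 76.3 q [ 0.37  0.09 -0.31  1.17 -0.    0.61] ft [ 0.3  0.7 -0.1] w 0.0848 down [-0. -0. -1.]
shift mm [120.4   3.8   6.3]
```

View pics/n3.png

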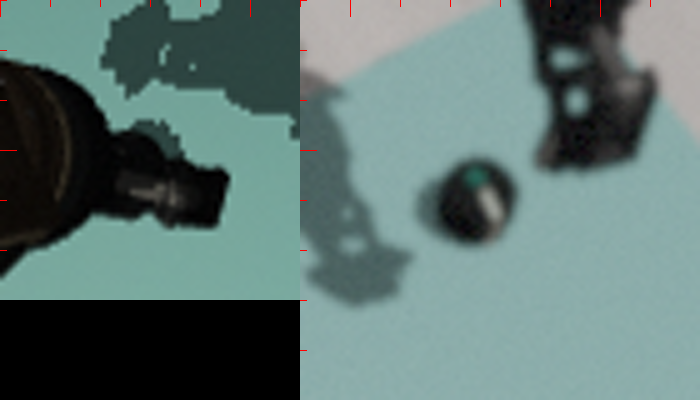

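```bash
python3 - <<'E'
from h import *
s=cv2.imread("pics/n3_s.png")[:,:,::-1]
b=blob(s,(412,295,440,325),lambda r,g,b:g<75);print(b,fitcyl("scene",b[0],.018,.002,.032))
f=lambda x,y:back("scene",(390+(x-300)/5-.4,270+y/5-.4),.032)
a=f(478,176);c=f(494,225);d=c-a;print(a,c,np.degrees(np.arctan2(d[1],d[0])))
E
```

```text
(array([424.15135135, 309.94594595]), 140, 185) (array([0.4605, 0.1886]), 251)
[0.45685095 0.18317921 0.032     ] [0.46514357 0.20760767 0.032     ] 71.24942036226393
```

```bash
python3 -m creep '[[85,20,3.2,6.9,0],[85,30,0,0,0],[85,30,0,0,0],[85,20,0,0,0],[85,10,0,0,0],[85,6,0,0,0],[85,4,0,0,0],[85,0,0,0,0]]' 60;python3 go.py 0.458 0.188 0.005; python3 -m creep '[[50,0,0,0,0],[45,0,0,0,0],[30,0,0,0,0],[30,0,0,0,0],[30,0,0,0,0],[30,0,0,0,0],[30,0,0,0,0],[30,0,0,0,0]]' 60; python3 go.py
```

```text
clock: 13.65
position: [0.4588, 0.1879, 0.0055]
tcp_rot: [-0.437, 0.556, 0.437, 0.556]
ft_force: [-0.0, -0.2, -0.4]
gripper_width: 0.085
t 13.65 p [0.4588 0.1879 0.0055] yaw 76.3 q [ 0.39  0.17 -0.5   0.9  -0.    0.63] ft [-0.  -0.2 -0.4] w 0.085 down [ 0.  0. -1.]
shift mm [ 0.5  0.8 -0.1]
clock: 14.65
position: [0.4588, 0.188, 0.0057]
tcp_rot: [-0.437, 0.556, 0.436, 0.556]
ft_force: [-0.1, -0.3, 6.7]
gripper_width: 0.0342
t 14.65 p [0.4588 0.188  0.0057] yaw 76.3 q [ 0.39  0.17 -0.5   0.9  -0.    0.63] ft [-0.1 -0.3  6.7] w 0.0342 down [ 0.001  0.    -1.   ]
```

```bash
python3 -m creep '[[30,-10,0,0,0],[30,-20,0,0,0],[30,-28,0,0,0],[30,-28,0,0,0],[30,-28,0,0,0],[30,-18,0,0,0],[30,-8,0,0,0],[30,0,0,0,0]]' 60; python3 -m creep '[[30,0,-5,-20,0],[30,0,-10,-41,0],[30,0,-13,-55,0],[30,0,-13,-55,0],[30,0,-10,-45,0],[30,0,-7,-26,0],[30,0,-2.3,-9.4,0],[30,0,0,0,0]]';  python3 -m creep '[[30,0,0,0,10],[30,0,0,0,10],[30,0,0,0,10],[30,0,0,0,10],[30,0,0,0,10],[30,0,0,0,10],[30,0,0,0,10],[30,0,0,0,8]]';python3 -m creep '[[30,0,0,0,0],[30,0,0,0,0]]';python3 go.py .4575 -.0706 .14; python3 cap.py n4 290 260 80 80 330 150 80 90 5
```

```text
clock: 15.65
position: [0.4586, 0.188, 0.1454]
tcp_rot: [-0.437, 0.556, 0.437, 0.556]
ft_force: [0.0, -0.1, -0.4]
gripper_width: 0.0343
clock: 16.65
position: [0.457, -0.0706, 0.1445]
tcp_rot: [-0.436, 0.557, 0.437, 0.556]
ft_force: [0.4, 0.5, -1.4]
gripper_width: 0.0344
clock: 17.65
position: [0.4573, -0.0692, 0.1449]
tcp_rot: [0.012, 0.707, -0.012, 0.707]
ft_force: [-1.1, 0.6, -0.9]
gripper_width: 0.0341
clock: 17.9
position: [0.4573, -0.0699, 0.1451]
tcp_rot: [0.01, 0.707, -0.009, 0.707]
ft_force: [-0.7, 0.1, -0.6]
gripper_width: 0.0342
t 17.9 p [ 0.4573 -0.0699  0.1451] yaw -1.5 q [-0.15  0.02 -0.34  1.21  0.    1.45] ft [-0.7  0.1 -0.6] w 0.0342 down [-0.  0. -1.]
shift mm [ 5.1 -0.7  0.2]
```

View pics/n4.png

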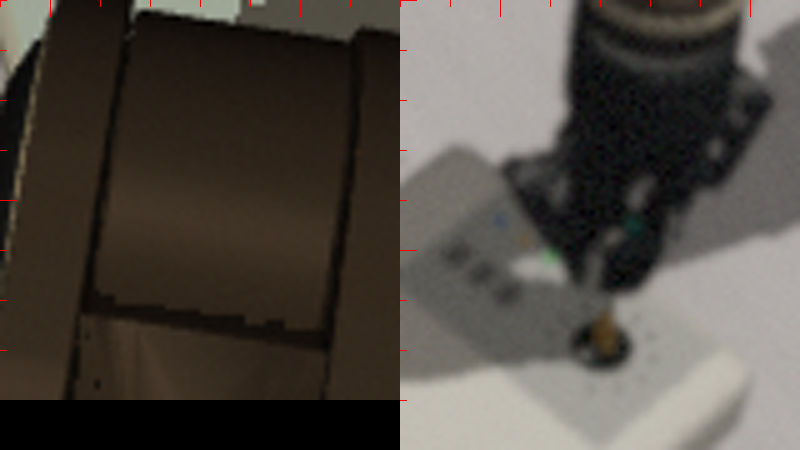

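```bash
python3 - <<'E'
from h import *
s=cv2.imread("pics/n4_s.png")[:,:,::-1]
C=np.array([.4573,-.0699])
f=lambda x,y,z:back("scene",(330+(x-400)/5-.4,150+y/5-.4),z)
print(f(635,225,.172),f(610,237,.172)); print(f(583,350,.077))
for a in(-15,-5,5,15):
    r=np.radians(a);d=np.array([np.cos(r),np.sin(r)])
    P=[[*(C+d*k),.1717] for k in(-.0055,.008,.0175)]; q=proj("scene",P); print(a,((q-[330,150]+.4)*5+[400,0]).round(0).tolist())
    P=[[.458+d[0]*.013,-.07+d[1]*.013,.077],[.458,-.07,.101]]; print("   idx",((proj("scene",P)-[330,150]+.4)*5+[400,0]).round(0).tolist())
c=cv2.resize(s[175:232,355:390],None,fx=10,fy=10,interpolation=cv2.INTER_CUBIC);c=cv2.convertScaleAbs(c,alpha=2.2);cv2.imwrite("pics/n5.png",c[:,:,::-1])
E
```

```text
[ 0.45162365 -0.06784561  0.172     ] [ 0.46607054 -0.06738274  0.172     ]
[ 0.46907069 -0.07093055  0.077     ]
-15 [[634.0, 225.0], [607.0, 230.0], [588.0, 234.0]]
   idx [[578.0, 348.0], [607.0, 315.0]]
-5 [[633.0, 223.0], [608.0, 232.0], [590.0, 238.0]]
   idx [[580.0, 351.0], [607.0, 315.0]]
5 [[632.0, 222.0], [609.0, 234.0], [593.0, 243.0]]
   idx [[582.0, 354.0], [607.0, 315.0]]
15 [[630.0, 221.0], [611.0, 236.0], [598.0, 247.0]]
   idx [[585.0, 357.0], [607.0, 315.0]]
```

View pics/n5.png

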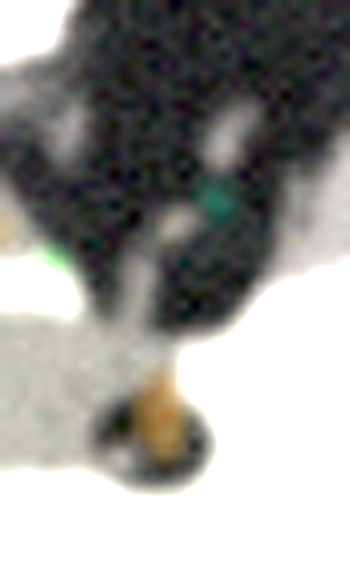

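```bash
python3 -m creep '[[30,8,-2.2,0.8,0],[30,15,0,0,0],[30,10,0,0,0],[30,4,0,0,0],[30,0,0,0,0],[30,0,0,0,0]]' 60|grep -v rot; python3 go.py .458 -.0721 .104; python3 cap.py n6 290 260 2 2 345 175 45 60 10
```

```text
clock: 18.75
position: [0.4583, -0.0729, 0.1085]
ft_force: [0.8, -0.0, -0.7]
gripper_width: 0.0339
t 18.75 p [ 0.4583 -0.0729  0.1085] yaw -1.7 q [-0.16  0.04 -0.4   1.13  0.    1.44] ft [ 0.8 -0.  -0.7] w 0.0339 down [ 0.001 -0.    -1.   ]
shift mm [ 4.5  0.8 -0.4]
```

View pics/n6.png

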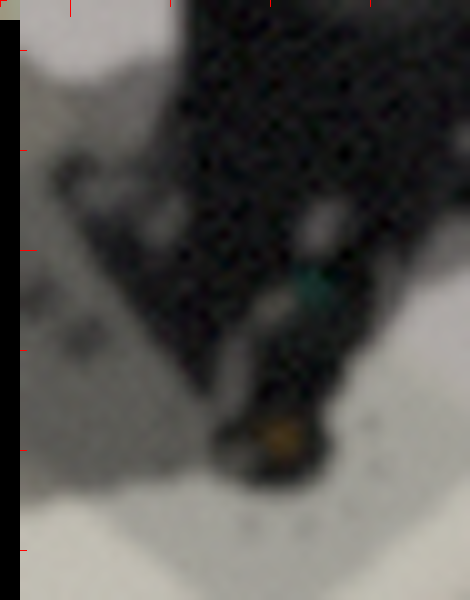

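```bash
python3 - <<'E'
from h import *
d=back("scene",(374.05,203.05),.135);print(d, d[:2]+.0055*np.array([.995,.1]))
t=cv2.imread("pics/top0.png")[:,:,::-1];c=t[290:315,210:240].astype(int)
m=(c[...,1]-c[...,0]>25)&(c[...,1]<115); 
s0=cv2.imread("pics/scene0.png")[:,:,::-1];
for n,im,(u0,v0,u1,v1) in(("top",t,(220,296,232,309)),("scene",s0,(419,301,432,316))):
    c=im[v0:v1,u0:u1].astype(float);w=np.clip(c[...,1]-c[...,0]*1.3-12,0,None);w[c[...,1]>90]=0;ys,xs=np.mgrid[v0:v1,u0:u1];p=((xs*w).sum()/w.sum(),(ys*w).sum()/w.sum());print(n,p,(w>0).sum(),back(n,p,.032))
# brass direct: spindle body hue centroid in scene0 
c=s0[205:225,360:380].astype(float);w=np.clip(c[...,0]-c[...,2]*1.5-10,0,None);ys,xs=np.mgrid[205:225,360:380];print("brass",(xs*w).sum()/w.sum(),(ys*w).sum()/w.sum(),ys[w>15].min(),ys[w>15].max());print(proj("scene",[[.458,-.0706,.101],[.458,-.0706,.077],[.458,-.0706,.089],[.46,-.0706,.089],[.458,-.0686,.089]]).round(2))
c=t[296:310,318:334].astype(float);w=np.clip(c[...,0]-c[...,2]*1.5-10,0,None);ys,xs=np.mgrid[296:310,318:334];p=((xs*w).sum()/w.sum(),(ys*w).sum()/w.sum());print("brass top",p,back("top",p,.101),proj("top",[[.458,-.0706,.101]]))
E
```

```text
[ 0.45209253 -0.07143587  0.135     ] [ 0.45756503 -0.07088587]
top (np.float64(226.0280603297089), np.float64(303.156436338127)) 10 [0.45611294 0.18203594 0.032     ]
scene (np.float64(424.62566844919786), np.float64(304.7025915261209)) 16 [0.45790675 0.18231027 0.032     ]
brass 370.65718349928875 216.47368421052633 214 218
[[370.86 212.43]
 [369.95 218.01]
 [370.4  215.24]
 [369.73 215.54]
 [370.82 215.8 ]]
brass top (np.float64(325.6304498269896), np.float64(303.3349480968858)) [ 0.45574225 -0.07020459  0.101     ] [[325.79593103 302.38122891]]
```

```bash
python3 -m creep '[[30,2,0.3,-0.6,0],[30,2,0,0,0],[30,0,0,0,0]]' |grep -v rot; python3 -m creep '[[30,1,0,0,0],[30,1,0,0,0],[30,0,0,0,0]]' |grep -v rot;  python3 -m creep '[[30,1,0,0,0],[30,1,0,0,0],[30,0,0,0,0]]' |grep -v rot; python3 go.py
```

```text
clock: 19.23
position: [0.4574, -0.0724, 0.1041]
ft_force: [-0.5, 0.3, -1.1]
gripper_width: 0.0344
clock: 19.6
position: [0.4576, -0.0722, 0.1021]
ft_force: [-0.1, 2.7, -0.2]
gripper_width: 0.0338
clock: 19.98
position: [0.4576, -0.0722, 0.1002]
ft_force: [0.8, 4.7, 0.2]
gripper_width: 0.034
t 19.975 p [ 0.4576 -0.0722  0.1002] yaw -1.7 q [-0.16  0.04 -0.42  1.11  0.    1.44] ft [0.8 4.7 0.2] w 0.034 down [ 0.     0.001 -1.   ]
```

```bash
python3 -m creep '[[30,0,0.8,0,0],[30,0,0,0,0]]' |grep -v rot; python3 -m creep '[[30,1.5,0,0,0],[30,1.5,0,0,0],[30,0,0,0,0]]' |grep -v rot;  python3 go.py
```

```text
clock: 20.23
position: [0.4576, -0.0719, 0.1001]
ft_force: [1.0, 1.6, 1.1]
gripper_width: 0.0343
clock: 20.6
position: [0.4575, -0.0719, 0.097]
ft_force: [1.6, 0.8, -1.0]
gripper_width: 0.0342
t 20.6 p [ 0.4575 -0.0719  0.097 ] yaw -1.7 q [-0.16  0.05 -0.42  1.1  -0.    1.45] ft [ 1.6  0.8 -1. ] w 0.0342 down [-0. -0. -1.]
```

```bash
python3 -m creep '[[30,2,0,0,0],[30,2,0,0,0],[30,0,0,0,0]]' |grep -v rot; python3 -m creep '[[30,2,0,0,0],[30,2,0,0,0],[30,0,0,0,0]]' |grep -v rot;  python3 -m creep '[[30,1,0,0,0],[30,1,0,0,0],[30,0,0,0,0]]' |grep -v rot;python3 go.py
```

```text
clock: 20.98
position: [0.4575, -0.0717, 0.093]
ft_force: [1.2, 2.0, -2.5]
gripper_width: 0.0341
clock: 21.35
position: [0.4575, -0.0718, 0.089]
ft_force: [2.1, 1.5, -2.4]
gripper_width: 0.0339
clock: 21.72
position: [0.4575, -0.0717, 0.0871]
ft_force: [0.8, 0.6, -1.1]
gripper_width: 0.0341
t 21.725 p [ 0.4575 -0.0717  0.0871] yaw -1.7 q [-0.16  0.05 -0.44  1.08 -0.    1.45] ft [ 0.8  0.6 -1.1] w 0.0341 down [ 0. -0. -1.]
```

```bash
for i in 1; do python3 -m creep '[[30,1,0,0,0],[30,0,0,0,0]]' 80;python3 -m creep '[[30,1,0,0,0],[30,0,0,0,0]]'; python3 -m creep '[[30,1,0,0,0],[30,0,0,0,0]]';python3 -m creep '[[30,1,0,0,0],[30,0,0,0,0]]'; python3 -m creep '[[30,1,0,0,0],[30,0,0,0,0]]'; done |egrep "pos|force"; python3 go.py
```

```text
position: [0.4576, -0.0717, 0.0865]
ft_force: [-0.6, 1.0, 4.0]
position: [0.4576, -0.0718, 0.0854]
ft_force: [-0.2, 1.1, 4.8]
position: [0.4576, -0.0718, 0.0845]
ft_force: [-0.7, 0.9, 5.8]
position: [0.4577, -0.0717, 0.0836]
ft_force: [-1.6, 1.1, 6.7]
position: [0.4577, -0.0718, 0.0827]
ft_force: [-2.0, 2.4, 7.5]
t 22.975 p [ 0.4577 -0.0718  0.0827] yaw -1.7 q [-0.16  0.05 -0.45  1.07 -0.    1.45] ft [-2.   2.4  7.5] w 0.0338 down [ 0.001 -0.    -1.   ]
```

```bash
for i in 1; do python3 -m creep '[[30,1,0,0,0],[30,0,0,0,0]]';python3 -m creep '[[30,1,0,0,0],[30,0,0,0,0]]'; python3 -m creep '[[30,0.5,0,0,0],[30,0,0,0,0],[30,0,0,0,0]]'; done |egrep "pos|force"; python3 go.py; python3 cap.py n7 310 200 50 60 290 130 100 110 4
```

```text
position: [0.4578, -0.0718, 0.0825]
ft_force: [-4.1, 2.1, 13.6]
position: [0.458, -0.0718, 0.0823]
ft_force: [-6.4, 2.9, 18.8]
position: [0.458, -0.0718, 0.0822]
ft_force: [-6.9, 2.3, 23.1]
t 23.85 p [ 0.458  -0.0718  0.0822] yaw -1.7 q [-0.16  0.05 -0.45  1.06  0.    1.45] ft [-6.9  2.3 23.1] w 0.0338 down [ 0.003 -0.    -1.   ]
```

View pics/n7.png

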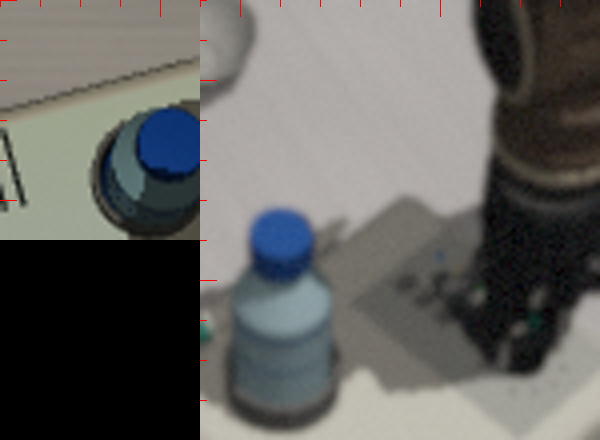

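```bash
python3 -c "
from rig import robot
print(robot.finish_job())"; python3 go.py
```

```text
the job is handed in; nothing more can be done
None
the job is handed in; nothing more can be done
```

I docked and released the bottle, put the knob on the spindle, and handed the job in with the knob still held pressed in. No verdict came back; the clock stood at about 24 s of the 58 s allowed.

- **Bottle:** I lowered it into the collar and pressed until the travel stopped. That was about 8 mm after first contact, with the force rising to about 22 N, and I held it there for about 0.5 s before letting go. The last picture shows it upright in the collar.
- **Knob:** I turned it about 78° to match the spindle's flat and pushed it home. The spring pushed back exactly at the expected height, rose at about 1 N/mm, and hit its stop after about 4 mm. At hand-in I was pressing with about 23 N at an 80 N grip setting, with the finger opening steady at about 34 mm.
- **Jar, dish and vial:** nothing touched them as far as I know, but my last pictures did not cover them all.

**Checks that disagreed:**
- The two cameras differed by 1–3 mm on positions.
- They gave 83° and 71° for the knob's starting pointer angle. After turning, the pointer looked a few degrees off the spindle's index line, inside the 0.45 rad limit.
- The tool sat about 1 mm to the right of the spindle's estimated centre, with a small side force. I took this as the knob being held slightly off centre in the fingers.

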